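Raise the upper tier of a twist-lock serving stand

TASK

Raise the upper tier of the two-tier serving stand so that the goblets will fit beneath it: twist its handle anticlockwise (seen from above) until it stops, to unlock the telescoping post, lift the tier gently until it meets its upper stop, then keep it up there and twist the handle back clockwise until it stops, so that the post locks, and let go with the tier held up. Turn and lift gently by feel, never forcing the lock, and leave the goblets and the salt cellar where they are.

Things in the scene. Friction and masses are not known exactly. Their poses are not given: they have to be found in the camera images.
- stand: Fixed two-tier serving stand: round white marble foot 220 mm across, 14 mm thick, and an upright outer tube 48 mm across, from which an inner tube with the upper tier telescopes. Origin on the post's axis at bench height; z up along the axis. The foot stays put during the job.
- tier_grip (a point): Centre of the handle above the tier: a dark wooden bar with two brass bands, 62 mm long (point x), 16 mm wide (point y: grip across this), 26 mm high (z up), on a thin stem on the post's axis. Its underside is 27 mm above the tier's top face. Bar, tier and rod turn and rise as one piece. At the start its centre is 172 mm above the bench.
- tier_center (a point): Centre of the upper tier's underside, on the axis: round wooden plate 180 mm across, 12 mm thick with its rim, underside 125 mm above the bench at the start. Tier, rod and handle weigh about 0.35 to 0.55 kg together and sink back by their own weight unless locked or held; sliding friction is below 1 N plus 40 N per m/s.
- collar (a point): Top centre of the dark knurled collar of the outer tube (58 mm across, 118 mm above the bench). Inside, a lug on the rod, 17 mm off the axis, runs in a C-shaped slot: low notch, upright channel at the anticlockwise end, upper notch. The slot's exact height and angle in the tube cannot be seen or measured and differ every time. Over 18 N on the lug counts as forcing the lock.
- tier_lift (a joint): How far the tier is raised (m), 0 at the start. Locked low it rises only 2 to 26 mm until the lug catches. In the channel it rises until the upper stop, first met at 52 to 76 mm. The upper notch's floor lies 4 mm below that stop: only within those 4 mm can the handle be turned back; lower, the turn is blocked. Let go, the locked tier sinks onto that floor. The lug yields about 1 mm per 4 N.
- tier_turn (a joint): Angle of tier and handle relative to the stand (rad), anticlockwise from above positive, 0 to 0.05 at the start. The unlocking stop is met at 0.55 to 1.15; only in the last 0.1 rad before it can the tier rise. The clockwise locking stop is met at -0.65 to -0.05. Turning friction about 0.03 N m. 10 N on the lug is 0.17 N m about the axis; it yields about 2 N m per rad.
- goblet_1: Pink-tinted footed glass goblet, 75 mm across, 146 mm high, standing beside the stand; origin at the centre of its foot. Leave it alone.
- goblet_2: A second such goblet on the other side of the stand; origin at the centre of its foot. Leave it alone.
- salt_cellar: Small white round salt cellar, 62 mm across, 36 mm high, standing on the marble foot under the upper tier; origin at the centre of its underside. Leave it alone.

How it is judged:
On the way, in this order (a step that is already met when the one before it is completed fails the run):
1. the handle is turned anticlockwise out of the lock (value of joint tier_turn above 0.4 rad), for 0.1 s.
2. the tier is raised to the upper notch (value of joint tier_lift above 0.044 m), for 0.1 s.
3. the handle is turned back into the lock with the tier up (value of joint tier_lift above 0.044 m and value of joint tier_turn below 0.15 rad), for 0.1 s.
At the end, for the whole second after the job is handed in: The tier stands at least 44 mm above its low position, held up by the lock alone, with the handle turned back to less than 0.15 rad from the zero of its joint (further clockwise is fine); the goblets are at rest (all of step 3 and linear speed of each of goblet_1, goblet_2 below 0.02 m/s); the robot touches nothing.
It fails at once if more than 18 N on the lock (forced) (contact force between stand and catch above 18 N).
It fails at once if goblet moved more than 20 mm or tipped (distance of any of goblet_1, goblet_2 from where it was at the start of the episode above 0.02 m or angle between any of goblet_1, goblet_2's own z axis and vertical above 0.3 rad).
It fails at once if salt cellar moved more than 20 mm (distance of salt_cellar from where it was at the start of the episode above 0.02 m).
It also fails if it takes over 72 s, if anything falls off the work surface, if the arm or the gripper's body presses on something with over 40 N, if the wrist force passes 120 N, or if a joint passes its speed limit or range.

ROBOT

A 6-joint arm with a two-finger parallel gripper is mounted at the origin on a cart in front of the work surface, level with it; the furniture and walls round the work are solid. World frame = base frame: x ahead of the robot, y to its left, z up, the work surface at z = 0. Lengths are in m, angles in rad, forces in N, time in s.
With the tool pointing down it reaches from about 0.225 to 0.875 m from the base axis. Payload 3.4 kg.
Tool frame: the origin (TCP) lies where the fingers leave the gripper's body, on its centre line; the fingertips stand 73 mm ahead of it and the grasp point (between the pads) lies 54 mm ahead of it (manip.grip_point_offset is the distance from the TCP to the grasp point, in m); z points along the fingers, y is the line along which they close (so a half turn about z gives the same grasp; the last joint's range is limited). The gripper opens to 85 mm and grips with 20 to 120 N. Pads are 22 mm wide; open, the fingers measure 114 mm over their backs; the gripper's body (76 mm by 85 mm) begins 54 mm behind the grasp point. The pads swing forward as they close: fully open they stand 13 mm farther back than shut.
Start: joints at [-1.247, 0.276, 1.505, -0, 1.361, -0.121], TCP at [0.247, -0.519, 0.304] pointing down, gripper open.
Joint ranges: [-2.89, 2.89], [-0.75, 2.08], [0.22, 2.7], [-1.18, 4.32], [0.11, 2.71], [-2.7, 2.7]. Speed limits (rad/s): [2.57, 2.57, 3.14, 3.14, 3.14, 3.14].

INTERFACE

Orientations are given as a unit quaternion [w, x, y, z].
In Python, from rig import sensors, cams, manip, spotter gives the robot as it stands.
- The arm moves only by the tool drive_tool, never from a script. Its argument "targets" is a list of rows, each a list of 4 numbers: the shift along the world's x, y, z in m, then the turn about the world's z in degrees. In form: [[dx, dy, dz, spin], ...]. A call has exactly 5 rows; each row shifts and turns the commanded pose from where the row before left it; what a row does not reach is not made up. A row lasts 1/8 s, in which the tool goes at most 62.5 mm and 10.7 degrees, less where a joint would pass 70% of its speed; a pose out of reach is approached as far as the arm can. A call is refused whole if a number of a shift passes 0.0625 or a number of a turn 10.7, either way. A call with a gripper value outside its range is refused whole. "jaw" is the finger opening in m, from 0 to 0.0854, set as the call begins (left out, the last holds). The fingers move at their own pace and stop on an object; "force" is the grip in N (left out, the last holds). Time passes only in rows, so rows that do not move let the fingers close, or fill a call up. It gives the time, the measured TCP pose, the force and the opening at its end, in the units of the state.
- sensors.get_state(): the state, without advancing time (a new reading comes with each control period).
- cams.get_image(name): name is "scene" or "top" or "wrist"; returns a dict with "color" (384x512x3 uint8, red, green, blue), "intrinsics" (3x3 intrinsics, pixels), "D" ([k1, k2, p1, p2, k3] as OpenCV has them; the pictures are not rectified), "R" (3x3) and "t" (3): a world point X has camera coordinates R X + t. Camera axes: x right, y down, z forward; pixel columns grow to the right and rows downward; lengths in m; the calibration is good to about 2 mm. A picture is of the moment at which its call begins. There is no depth.
- manip.sign_off(): hands the job in, once; it reports no verdict.
Trained networks look in the newest picture that a camera, given by its name, has taken for a name from the list of things; names that differ only in an ending like _2 or _b are one class to them, and where a whole thing is asked for, a point or a joint stands for the part that bears it (a point fixed in the world has none). Each returns a list of dicts, best first, with "score" (0 to 1); they miss things now and then, are a little off and sometimes report something else, mostly with a low value. They report only what shows in the picture. A call takes as long as a camera call.
- spotter.find_in(query, camera): "point" ([x, y, z] in m, in world coordinates, good to about 4 mm: the middle of the surface that is visible of it).
- spotter.landmark_of(query, camera): "point" ([x, y, z] in m, in world coordinates, good to about 4 mm: a listed point, or the origin of a listed thing).
The state is a dict: "clock": time; "qpos": joint angles; "qd": joint speeds; "effort": joint torques, N m; "position": TCP position; "ee_rot": TCP orientation; "contact_force": force on the tool from outside, world axes, zero at the start; "moment": the same for the moment, N m; "width": finger opening in m.
Only numpy, scipy, OpenCV 4.12 (cv2) and the standard library are available. Lean on these libraries where they do the work, as an engineer would, in place of code of your own. Each camera call takes 0.05 s, during which the arm holds its last target. There are 200 camera calls.

## Working session

There is one attempt and no reset: what is moved stays moved. The work goes in short steps, Python scripts to look and compute and a tool call to move; the robot and the scene stay as the last step left them, time stands still between calls to the robot, and variables do not carry over. Pictures are saved under pics/ and viewed, on a budget of 10 in all, crops included, one or two more only if the job needs it, and the job is handed in when it is done.

Besides the shell and the picture viewer there is one more tool, called after "Emit:" by a JSON object that holds its "method" and its "body", one argument or row to a line. drive_tool: Moves the arm, as the interface text tells. Its arguments: {"type":"object","properties":{"targets":{"type":"array","items":{"type":"array","items":{"type":"number"}}},"jaw":{"type":"number"},"force":{"type":"number"}},"required":["targets"]}

```bash
mkdir -p pics
python3 - <<'E'
from rig import sensors,cams,manip,spotter
import cv2,numpy as np
s=sensors.get_state();print({k:np.round(v,4).tolist() for k,v in s.items()}, manip.grip_point_offset)
ims=[]
for c in("scene","top"):
    ims.append(cams.get_image(c)["color"][:,:,::-1])
    for q in("tier_grip","tier_center","stand","goblet_1","salt_cellar","collar"):
        print(c,q,[(np.round(d["point"],3).tolist(),round(d["score"],2)) for d in spotter.landmark_of(q,c)[:3]])
cv2.imwrite("pics/a.png",cv2.resize(np.vstack(ims),None,fx=.78,fy=.78))
E
```

```text
{'clock': 0.0, 'qpos': [-1.247, 0.2766, 1.5062, -0.0, 1.3607, -0.121], 'qd': [0.0004, -0.0018, 0.0001, 0.0008, -0.0007, -0.0006], 'effort': [0.0004, -41.6772, -24.5809, -0.0001, 0.0112, -0.0], 'position': [0.2473, -0.5187, 0.303], 'ee_rot': [-0.0009, 0.9754, 0.2206, -0.0001], 'contact_force': [0.5509, -0.6187, 0.7079], 'moment': [-0.0419, -0.0269, -0.0177], 'width': 0.0854} 0.0539
scene tier_grip [([0.559, 0.104, 0.172], 0.92)]
scene tier_center [([0.563, 0.103, 0.116], 0.67)]
scene stand [([0.56, 0.1, 0.001], 0.61)]
scene goblet_1 [([0.537, -0.074, -0.002], 0.82)]
scene salt_cellar [([0.63, 0.115, 0.016], 0.83)]
scene collar [([0.563, 0.106, 0.118], 0.72)]
top tier_grip [([0.569, 0.1, 0.176], 0.96)]
top tier_center [([0.562, 0.107, 0.121], 0.57)]
top stand [([0.566, 0.105, -0.002], 0.58), ([0.568, 0.103, 0.175], 0.16)]
top goblet_1 [([0.654, 0.275, 0.004], 0.72)]
top salt_cellar []
top collar [([0.567, 0.103, 0.117], 0.86)]
```

View pics/a.png

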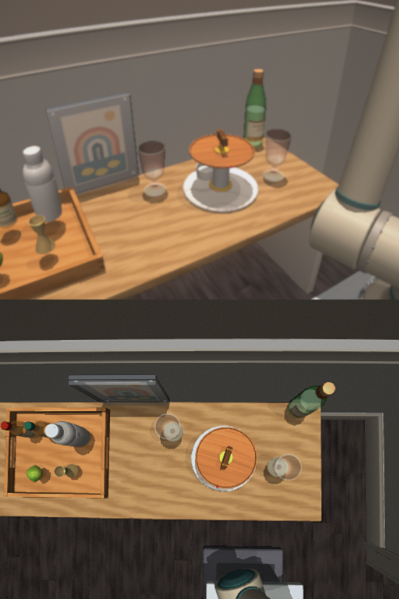

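The stand is near (0.565, 0.104), with goblets at (0.537, -0.074) and (0.654, 0.275). In the top picture the bar runs from about (222,468) to (230,447), so its yaw is about -20°. I'll approach with tool yaw 160°, which keeps joint 6 in range.

Emit:
{"method": "drive_tool", "body": {
  "targets": [
    [0.021,0.0415,0.005,9],
    [0.021,0.0415,0.005,9],
    [0.021,0.0415,0.005,9],
    [0.021,0.0415,0.005,9],
    [0.021,0.0415,0.005,9]
  ]
}}

```text
clock: 1.32
position: [0.3529, -0.3102, 0.3293]
ee_rot: [0.0, 0.815, 0.579, 0.0]
contact_force: [0.5, 0.1, 1.4]
width: 0.0854
```

Emit:
{"method": "drive_tool", "body": {
  "targets": [
    [0.021,0.0415,0,9],
    [0.021,0.0415,0,9],
    [0.021,0.0415,0,9],
    [0.021,0.0415,0,9],
    [0.021,0.0415,0,9]
  ]
}}

```text
clock: 1.95
position: [0.4579, -0.1027, 0.3292]
ee_rot: [0.0, 0.532, 0.847, 0.0]
contact_force: [-0.5, -0.9, 0.2]
width: 0.0856
```

Emit:
{"method": "drive_tool", "body": {
  "targets": [
    [0.021,0.0415,0,9],
    [0.021,0.0415,0,9],
    [0.021,0.0415,0,9],
    [0.021,0.0415,0,9],
    [0.0,0.0,0,0]
  ]
}}

```text
clock: 2.58
position: [0.5425, 0.0645, 0.3286]
ee_rot: [0.0, 0.244, 0.97, 0.001]
contact_force: [-0.6, -0.3, -0.3]
width: 0.0855
```

Run:
```python
from rig import sensors,cams,manip,spotter
import cv2,numpy as np
s=sensors.get_state();print({k:np.round(v,4).tolist() for k,v in s.items() if k in('clock','qpos','position','ee_rot','contact_force','moment')})
im=cams.get_image("wrist");cv2.imwrite("pics/b.png",im["color"][:,:,::-1])
print(im["intrinsics"],im["R"],im["t"],im["D"])
for c in("wrist","top","scene"):
  if c!="wrist":cams.get_image(c)
  for q in("tier_grip","collar","stand","tier_center"):
    print(c,q,[(np.round(d["point"],3).tolist(),round(d["score"],2)) for d in spotter.landmark_of(q,c)[:3]])
```

```text
{'clock': 2.575, 'qpos': [-0.0096, 0.2192, 1.522, 0.001, 1.4, -1.087], 'position': [0.5425, 0.0645, 0.3286], 'ee_rot': [0.0001, 0.2443, 0.9697, 0.0005], 'contact_force': [-0.6376, -0.3455, -0.274], 'moment': [-0.0235, -0.016, 0.0049]}
[[287.78231421   0.         256.17300843]
 [  0.         287.78231421 194.45061752]
 [  0.           0.           1.        ]] [[ 0.47435937  0.88033046  0.00121481]
 [ 0.83930049 -0.4526662   0.30111127]
 [ 0.26562732 -0.14181536 -0.95358824]] [-0.31457251 -0.47340229  0.26939025] [0.00516793 0.         0.         0.         0.        ]
wrist tier_grip [([0.566, 0.108, 0.175], 0.88)]
wrist collar [([0.566, 0.106, 0.117], 0.57)]
wrist stand [([0.538, -0.076, -0.001], 0.67), ([0.568, 0.105, -0.002], 0.56)]
wrist tier_center [([0.566, 0.104, 0.127], 0.71)]
top tier_grip [([0.567, 0.101, 0.176], 0.74)]
top collar [([0.564, 0.103, 0.12], 0.7)]
top stand [([0.566, 0.106, -0.002], 0.69)]
top tier_center [([0.562, 0.105, 0.122], 0.96)]
scene tier_grip [([0.564, 0.105, 0.174], 0.78)]
scene collar [([0.561, 0.103, 0.117], 0.97)]
scene stand [([0.561, 0.1, -0.003], 0.56)]
scene tier_center [([0.564, 0.103, 0.118], 0.88)]
```

View pics/b.png

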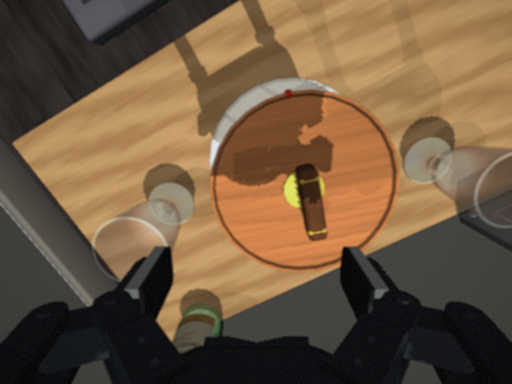

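The wrist picture shows the bar from about (306,166) to (317,238). The tier rim spans columns 212–396 and rows 93–268.

Run:
```python
from rig import sensors,cams
import cv2,numpy as np
im=cams.get_image("wrist");K,D,R,t=(np.array(im[k]) for k in("intrinsics","D","R","t"))
def bp(u,z):
    p=cv2.undistortPoints(np.array(u,float).reshape(-1,1,2),K,D)[:,0]; d=np.c_[p,np.ones(len(p))]@R; c=-R.T@t
    return c+d*((z-c[2])/d[:,2])[:,None]
g=im["color"].astype(int); m=(g.sum(2)<150).astype(np.uint8); m[:155]=0;m[245:]=0;m[:,:285]=0;m[:,335:]=0
# bar mask, largest component
n,l,st,ce=cv2.connectedComponentsWithStats(m);i=1+st[1:,4].argmax();print(st[i],ce[i])
pts=np.argwhere(l==i)[:,::-1]; W=bp(pts,0.18)[:,:2]
r=cv2.minAreaRect(W.astype(np.float32)*1000);print(r)
w,v=np.linalg.eigh(np.cov(W.T));print(W.mean(0),np.degrees(np.arctan2(v[1,1],v[0,1])))
E_=bp([(306,166),(317,238)],.185);print(E_,np.degrees(np.arctan2(*(E_[1]-E_[0])[[1,0]])))
rim=bp([(212,183),(396,180),(300,93),(303,268)],.137)[:,:2];A=np.c_[2*rim,np.ones(4)];x=np.linalg.lstsq(A,(rim**2).sum(1),rcond=None)[0];print("axis",x[:2],np.sqrt(x[2]+x[0]**2+x[1]**2))
```

```text
[299 163  26  67 804] [311.27238806 185.80721393]
((558.9927978515625, 105.42456817626953), (17.638004302978516, 55.978702545166016), 72.29045867919922)
[0.55001569 0.10711724] 156.43023441498207
[[0.53202317 0.11017102 0.185     ]
 [0.59079098 0.09205969 0.185     ]] -17.12848870920178
axis [0.56363825 0.10124071] 0.08670634690565608
```

Emit:
{"method": "drive_tool", "body": {
  "targets": [
    [0.0215,0.0385,0,10.5],
    [0,0,-0.02,0.5],
    [0,0,-0.03,0],
    [0,0,-0.03,0],
    [0,0,0,0]
  ]
}}

```text
clock: 4.0
position: [0.5615, 0.1004, 0.2467]
ee_rot: [-0.003, 0.152, 0.988, -0.001]
contact_force: [-0.0, -0.3, 0.2]
width: 0.085
```

```bash
cat > st.py <<'E'
from rig import sensors
import numpy as np
s=sensors.get_state();q=s["ee_rot"]
print("t%.2f"%s["clock"],"p",np.round(s["position"],4),"yaw%.2f"%(np.degrees(2*np.arctan2(q[2],q[1]))),"F",np.round(s["contact_force"],2),"M",np.round(s["moment"],3),"w%.4f"%s["width"],"q6 %.2f"%s["qpos"][5])
E
python3 st.py
python3 - <<'E'
from rig import cams
import cv2
cv2.imwrite("pics/c.png",cams.get_image("wrist")["color"][:,:,::-1])
E
```

```text
t4.00 p [0.5615 0.1004 0.2467] yaw162.49 F [-0.04 -0.31  0.21] M [-0.048  0.037  0.03 ] w0.0850 q6 -1.21
```

View pics/c.png

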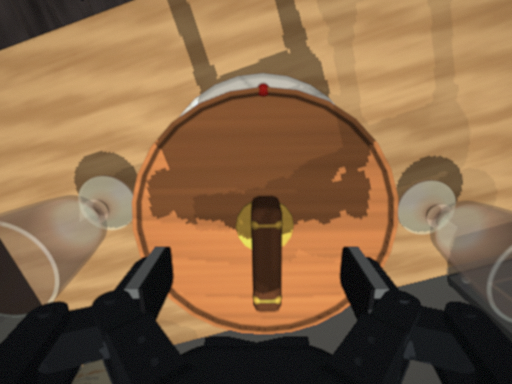

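```bash
python3 st.py
python3 - <<'E'
from rig import sensors,cams
import cv2,numpy as np
im=cams.get_image("wrist");K,D,R,t=(np.array(im[k]) for k in("intrinsics","D","R","t"))
def bp(u,z):
    p=cv2.undistortPoints(np.array(u,float).reshape(-1,1,2),K,D)[:,0]; d=np.c_[p,np.ones(len(p))]@R; c=-R.T@t
    return c+d*((z-c[2])/d[:,2])[:,None]
E_=bp([(266,198),(267,305)],.185);print(E_,E_.mean(0),np.degrees(np.arctan2(*(E_[1]-E_[0])[[1,0]])))
rim=bp([(135,208),(393,203),(263,90),(266,331)],.137)[:,:2];A=np.c_[2*rim,np.ones(4)];x=np.linalg.lstsq(A,(rim**2).sum(1),rcond=None)[0];print("axis",x[:2],np.sqrt(x[2]+x[0]**2+x[1]**2))
p=sensors.get_state()["position"];uv,_=cv2.projectPoints(np.array([[p[0],p[1],.185]]),cv2.Rodrigues(R)[0],t,K,D);print(uv, "cam",-R.T@t)
E
```

```text
t4.05 p [0.5626 0.1005 0.2484] yaw162.49 F [-0.13  0.28  0.07] M [-0.016  0.001  0.053] w0.0857 q6 -1.21
[[0.53324185 0.11485088 0.185     ]
 [0.59345899 0.09706721 0.185     ]] [0.56335042 0.10595904 0.185     ] -16.453227340707627
axis [0.56816455 0.10426964] 0.08839333327657077
[[[256.59616897 257.61585341]]] cam [0.48972319 0.12362761 0.31975946]
```

Emit:
{"method": "drive_tool", "body": {
  "targets": [
    [0.002,0.005,0,0.7],
    [0,0,-0.011,0],
    [0,0,-0.01,0],
    [0,0,0,0],
    [0,0,0,0]
  ]
}}

```text
clock: 4.72
position: [0.5649, 0.1054, 0.2278]
ee_rot: [-0.0, 0.146, 0.989, -0.0]
contact_force: [-0.6, -0.2, 0.5]
width: 0.0855
```

Emit:
{"method": "drive_tool", "body": {
  "targets": [
    [0,0,0,0],
    [0,0,0,0],
    [0,0,0,0],
    [0,0,0,0],
    [0,0,0,0]
  ],
  "jaw": 0.03,
  "force": 25
}}

```text
clock: 5.35
position: [0.5649, 0.1054, 0.228]
ee_rot: [0.0, 0.146, 0.989, 0.0]
contact_force: [1.0, -0.1, -0.3]
width: 0.0299
```

```bash
python3 st.py
python3 - <<'E'
from rig import cams
import cv2
cv2.imwrite("pics/d.png",cams.get_image("wrist")["color"][:,:,::-1])
E
```

```text
t5.35 p [0.5649 0.1054 0.228 ] yaw163.19 F [ 0.97 -0.08 -0.27] M [ 0.046 -0.017 -0.007] w0.0299 q6 -1.21
```

View pics/d.png

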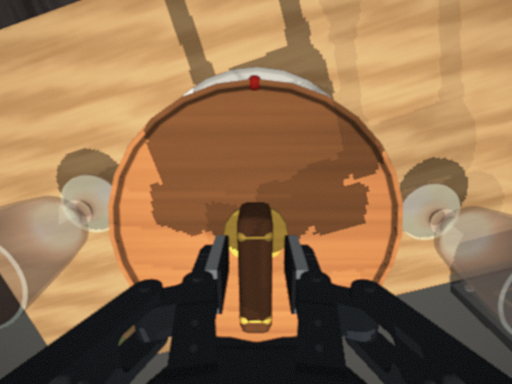

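The bar is at column 255, midway between the pads (columns 225 and 287). I'll close.

Emit:
{"method": "drive_tool", "body": {
  "targets": [
    [0,0,0,0],
    [0,0,0,0],
    [0,0,0,0],
    [0,0,0,0],
    [0,0,0,0]
  ],
  "jaw": 0.0,
  "force": 30
}}

```text
clock: 6.02
position: [0.5648, 0.1051, 0.228]
ee_rot: [-0.0, 0.146, 0.989, -0.0]
contact_force: [-1.2, -1.9, 2.6]
width: 0.0157
```

```bash
python3 st.py
```

```text
t6.03 p [0.5648 0.1051 0.228 ] yaw163.19 F [-1.21 -1.93  2.58] M [-0.394  0.166  0.051] w0.0157 q6 -1.21
```

Emit:
{"method": "drive_tool", "body": {
  "targets": [
    [0,0,0,2],
    [0,0,0,2],
    [0,0,0,2],
    [0,0,0,2],
    [0,0,0,2]
  ]
}}

```text
clock: 6.65
position: [0.5649, 0.1052, 0.228]
ee_rot: [0.0, 0.058, 0.998, -0.0]
contact_force: [-2.1, -4.4, 4.1]
width: 0.0152
```

```bash
python3 st.py
```

```text
t6.65 p [0.5649 0.1052 0.228 ] yaw173.32 F [-2.12 -4.38  4.06] M [-0.752  0.302 -0.01 ] w0.0152 q6 -1.39
```

Emit:
{"method": "drive_tool", "body": {
  "targets": [
    [-0.0005,-0.001,0.001,0],
    [0,0,0,0],
    [0,0,0,2],
    [0,0,0,2],
    [0,0,0,0]
  ]
}}

```text
clock: 7.28
position: [0.5645, 0.1047, 0.2287]
ee_rot: [0.0, 0.024, 1.0, 0.0]
contact_force: [2.0, -0.4, -4.9]
width: 0.0155
```

```bash
python3 st.py
```

```text
t7.28 p [0.5645 0.1047 0.2287] yaw177.21 F [ 1.97 -0.35 -4.91] M [-0.094 -0.296 -0.055] w0.0155 q6 -1.46
```

Emit:
{"method": "drive_tool", "body": {
  "targets": [
    [0.0003,0,0,2],
    [0,0,0,2],
    [0,0,0,2],
    [0,0,0,2],
    [0,0,0,2]
  ]
}}

```text
clock: 7.9
position: [0.5646, 0.1046, 0.229]
ee_rot: [-0.0, -0.064, 0.998, 0.0]
contact_force: [1.3, 0.7, -4.4]
width: 0.0156
```

```bash
python3 st.py
```

```text
t7.90 p [0.5646 0.1046 0.229 ] yaw187.32 F [ 1.3   0.66 -4.36] M [ 0.158 -0.176 -0.035] w0.0156 q6 -1.64
```

Emit:
{"method": "drive_tool", "body": {
  "targets": [
    [0,0,0,1],
    [0,0,0,1],
    [0,0,0,1],
    [0,0,0,0],
    [0,0,0,0]
  ]
}}

```text
clock: 8.52
position: [0.5647, 0.1045, 0.229]
ee_rot: [-0.0, -0.089, 0.996, 0.0]
contact_force: [1.1, 1.2, -4.6]
width: 0.0155
```

```bash
python3 st.py
```

```text
t8.53 p [0.5647 0.1045 0.229 ] yaw190.19 F [ 1.11  1.16 -4.61] M [ 0.324 -0.156  0.012] w0.0155 q6 -1.69
```

Emit:
{"method": "drive_tool", "body": {
  "targets": [
    [0,0,0,1],
    [0,0,0,1],
    [0,0,0,1],
    [0,0,0,0],
    [0,0,0,0]
  ]
}}

```text
clock: 9.15
position: [0.5647, 0.1045, 0.2289]
ee_rot: [-0.0, -0.115, 0.993, 0.0]
contact_force: [0.7, 1.0, -3.9]
width: 0.0158
```

```bash
python3 st.py
```

```text
t9.15 p [0.5647 0.1045 0.2289] yaw193.19 F [ 0.7   0.99 -3.91] M [ 0.416 -0.096 -0.043] w0.0158 q6 -1.74
```

Emit:
{"method": "drive_tool", "body": {
  "targets": [
    [0,0,0,1],
    [0,0,0,1],
    [0,0,0,1],
    [0,0,0,0],
    [0,0,0,0]
  ]
}}

```text
clock: 9.78
position: [0.5647, 0.1045, 0.2289]
ee_rot: [-0.0, -0.141, 0.99, 0.0]
contact_force: [1.6, 1.5, -4.7]
width: 0.0158
```

```bash
python3 st.py
```

```text
t9.78 p [0.5647 0.1045 0.2289] yaw196.19 F [ 1.61  1.5  -4.69] M [ 0.469 -0.11   0.036] w0.0158 q6 -1.79
```

Emit:
{"method": "drive_tool", "body": {
  "targets": [
    [0,0,0,1],
    [0,0,0,1],
    [0,0,0,1],
    [0,0,0,0],
    [0,0,0,0]
  ]
}}

```text
clock: 10.4
position: [0.5647, 0.1044, 0.229]
ee_rot: [0.0, -0.167, 0.986, 0.0]
contact_force: [0.8, 1.9, -4.3]
width: 0.016
```

```bash
python3 st.py
```

```text
t10.40 p [0.5647 0.1044 0.229 ] yaw199.19 F [ 0.75  1.94 -4.26] M [ 0.476 -0.076  0.041] w0.0160 q6 -1.84
```

Emit:
{"method": "drive_tool", "body": {
  "targets": [
    [0,0,0,1],
    [0,0,0,1],
    [0,0,0,0.5],
    [0,0,0,0],
    [0,0,0,0]
  ]
}}

```text
clock: 11.02
position: [0.5647, 0.1044, 0.2289]
ee_rot: [-0.0, -0.188, 0.982, 0.0]
contact_force: [0.2, 2.2, -4.8]
width: 0.0154
```

```bash
python3 st.py
```

```text
t11.03 p [0.5647 0.1044 0.2289] yaw201.69 F [ 0.21  2.24 -4.81] M [ 0.454 -0.04  -0.014] w0.0154 q6 -1.89
```

Emit:
{"method": "drive_tool", "body": {
  "targets": [
    [0,0,0,1],
    [0,0,0,1],
    [0,0,0,0.5],
    [0,0,0,0],
    [0,0,0,0]
  ]
}}

```text
clock: 11.65
position: [0.5647, 0.1044, 0.2289]
ee_rot: [-0.0, -0.21, 0.978, 0.0]
contact_force: [0.9, 1.4, -3.3]
width: 0.0156
```

```bash
python3 st.py
```

```text
t11.65 p [0.5647 0.1044 0.2289] yaw204.19 F [ 0.91  1.44 -3.32] M [ 0.402 -0.104  0.031] w0.0156 q6 -1.93
```

Emit:
{"method": "drive_tool", "body": {
  "targets": [
    [0,0,0,1],
    [0,0,0,1],
    [0,0,0,0.5],
    [0,0,0,0],
    [0,0,0,0]
  ]
}}

```text
clock: 12.28
position: [0.5647, 0.1044, 0.2289]
ee_rot: [-0.0, -0.231, 0.973, 0.0]
contact_force: [0.6, 2.1, -4.5]
width: 0.0157
```

```bash
python3 st.py
```

```text
t12.28 p [0.5647 0.1044 0.2289] yaw206.69 F [ 0.63  2.12 -4.51] M [ 0.383 -0.091  0.014] w0.0157 q6 -1.97
```

Emit:
{"method": "drive_tool", "body": {
  "targets": [
    [0,0,0,1],
    [0,0,0,1],
    [0,0,0,0.5],
    [0,0,0,0],
    [0,0,0,0]
  ]
}}

```text
clock: 12.9
position: [0.5647, 0.1044, 0.2289]
ee_rot: [-0.0, -0.252, 0.968, 0.0]
contact_force: [0.8, 1.4, -4.3]
width: 0.0158
```

```bash
python3 st.py
```

```text
t12.90 p [0.5647 0.1044 0.2289] yaw209.19 F [ 0.8   1.44 -4.3 ] M [ 0.395 -0.067  0.067] w0.0158 q6 -2.02
```

Emit:
{"method": "drive_tool", "body": {
  "targets": [
    [0,0,0,1],
    [0,0,0,1],
    [0,0,0,0.5],
    [0,0,0,0],
    [0,0,0,0]
  ]
}}

```text
clock: 13.52
position: [0.5647, 0.1044, 0.2289]
ee_rot: [0.0, -0.273, 0.962, 0.0]
contact_force: [0.1, 1.5, -4.8]
width: 0.0157
```

```bash
python3 st.py
```

```text
t13.53 p [0.5647 0.1044 0.2289] yaw211.69 F [ 0.13  1.52 -4.79] M [ 0.331 -0.04   0.055] w0.0157 q6 -2.06
```

Emit:
{"method": "drive_tool", "body": {
  "targets": [
    [0,0,0,1],
    [0,0,0,1],
    [0,0,0,0.5],
    [0,0,0,0],
    [0,0,0,0]
  ]
}}

```text
clock: 14.15
position: [0.5648, 0.1044, 0.2289]
ee_rot: [0.0, -0.294, 0.956, -0.0]
contact_force: [0.7, 2.0, -4.8]
width: 0.0155
```

```bash
python3 st.py
```

```text
t14.15 p [0.5648 0.1044 0.2289] yaw214.19 F [ 0.68  2.02 -4.77] M [ 0.38  -0.074  0.015] w0.0155 q6 -2.11
```

Emit:
{"method": "drive_tool", "body": {
  "targets": [
    [0,0,0,1],
    [0,0,0,1],
    [0,0,0,0.5],
    [0,0,0,0],
    [0,0,0,0]
  ]
}}

```text
clock: 14.78
position: [0.5648, 0.1044, 0.229]
ee_rot: [0.0, -0.315, 0.949, -0.0]
contact_force: [1.0, 0.9, -4.1]
width: 0.0155
```

```bash
python3 st.py
```

```text
t14.78 p [0.5648 0.1044 0.229 ] yaw216.69 F [ 1.    0.86 -4.12] M [ 0.266 -0.152 -0.035] w0.0155 q6 -2.15
```

Emit:
{"method": "drive_tool", "body": {
  "targets": [
    [0,0,0,1],
    [0,0,0,1],
    [0,0,0,0.5],
    [0,0,0,0],
    [0,0,0,0]
  ]
}}

```text
clock: 15.4
position: [0.5648, 0.1044, 0.2289]
ee_rot: [0.0, -0.335, 0.942, -0.0]
contact_force: [1.4, 0.5, -4.0]
width: 0.0152
```

```bash
python3 st.py
python3 - <<'E'
from rig import cams
import cv2,numpy as np
cv2.imwrite("pics/e.png",np.hstack([cv2.resize(cams.get_image("wrist")["color"][:,:,::-1],(400,300)),cv2.resize(cams.get_image("top")["color"][150:300,200:400,::-1],(400,300))]))
E
```

```text
t15.40 p [0.5648 0.1044 0.2289] yaw219.19 F [ 1.42  0.46 -4.04] M [ 0.221 -0.187 -0.062] w0.0152 q6 -2.19
```

View pics/e.png

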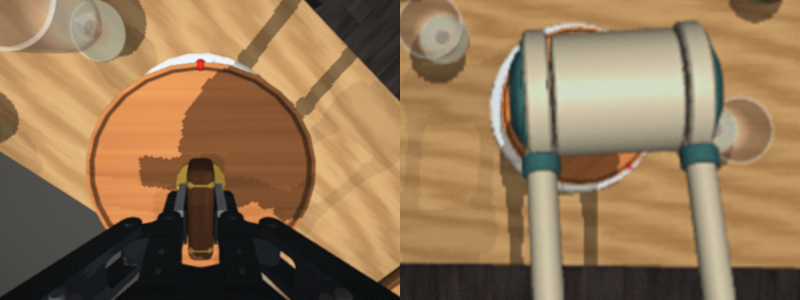

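The tier has turned with the gripper: the red rim mark is still centred at (200,65) in the left half. Mz is now trending negative, so the stop may be close. I'll take smaller steps.

Emit:
{"method": "drive_tool", "body": {
  "targets": [
    [0,0,0,0.5],
    [0,0,0,0.5],
    [0,0,0,0.5],
    [0,0,0,0],
    [0,0,0,0]
  ]
}}

```text
clock: 16.12
position: [0.5648, 0.1044, 0.2289]
ee_rot: [0.0, -0.348, 0.938, -0.0]
contact_force: [1.6, -0.1, -4.8]
width: 0.0156
```

```bash
python3 st.py
```

```text
t16.12 p [0.5648 0.1044 0.2289] yaw220.69 F [ 1.57 -0.06 -4.77] M [ 0.102 -0.306 -0.171] w0.0156 q6 -2.22
```

The stop is met (Mz -0.17). I'll back off 2.5° and start the lift gently.

Emit:
{"method": "drive_tool", "body": {
  "targets": [
    [0,0,0,-1.5],
    [0,0,0,-1],
    [0,0,0.0015,0],
    [0,0,0.0015,0],
    [0,0,0,0]
  ]
}}

```text
clock: 16.75
position: [0.5647, 0.1044, 0.2317]
ee_rot: [-0.0, -0.327, 0.945, 0.0]
contact_force: [2.8, -0.4, -8.7]
width: 0.0155
```

```bash
python3 st.py
```

```text
t16.75 p [0.5647 0.1044 0.2317] yaw218.18 F [ 2.81 -0.44 -8.67] M [ 0.047 -0.481 -0.154] w0.0155 q6 -2.18
```

Emit:
{"method": "drive_tool", "body": {
  "targets": [
    [0,0,0,0],
    [0,0,0,0],
    [0,0,0,0],
    [0,0,0,0],
    [0,0,0,0]
  ]
}}

```text
clock: 17.38
position: [0.5647, 0.1044, 0.232]
ee_rot: [-0.0, -0.327, 0.945, 0.0]
contact_force: [2.4, 0.3, -8.6]
width: 0.0158
```

```bash
python3 st.py
```

```text
t17.38 p [0.5647 0.1044 0.232 ] yaw218.18 F [ 2.38  0.27 -8.55] M [ 0.075 -0.467 -0.114] w0.0158 q6 -2.18
```

The extra 4 N upward and the torque that hasn't dropped fit lug friction on the anticlockwise wall. I'll back off a little more, without lifting, to test that.

Emit:
{"method": "drive_tool", "body": {
  "targets": [
    [0,0,0,-0.5],
    [0,0,0,-0.5],
    [0,0,0,-0.5],
    [0,0,0,0],
    [0,0,0,0]
  ]
}}

```text
clock: 18.0
position: [0.5647, 0.1044, 0.2321]
ee_rot: [0.0, -0.315, 0.949, 0.0]
contact_force: [1.3, 0.7, -8.1]
width: 0.0156
```

```bash
python3 st.py
```

```text
t18.00 p [0.5647 0.1044 0.2321] yaw216.68 F [ 1.27  0.73 -8.07] M [ 0.091 -0.324 -0.152] w0.0156 q6 -2.15
```

Emit:
{"method": "drive_tool", "body": {
  "targets": [
    [0,0,-0.001,0],
    [0,0,-0.001,0],
    [0,0,0,0],
    [0,0,0,0],
    [0,0,0,0]
  ]
}}

```text
clock: 18.62
position: [0.5647, 0.1044, 0.2303]
ee_rot: [0.0, -0.315, 0.949, -0.0]
contact_force: [1.4, -0.3, -1.4]
width: 0.0158
```

```bash
python3 st.py
```

```text
t18.62 p [0.5647 0.1044 0.2303] yaw216.68 F [ 1.43 -0.27 -1.42] M [ 0.032 -0.079 -0.085] w0.0158 q6 -2.15
```

Emit:
{"method": "drive_tool", "body": {
  "targets": [
    [0,0,0,-0.5],
    [0,0,0,-0.5],
    [0,0,0,-0.5],
    [0,0,0,-0.5],
    [0,0,0,0]
  ]
}}

```text
clock: 19.25
position: [0.5647, 0.1045, 0.2298]
ee_rot: [-0.0, -0.298, 0.955, 0.0]
contact_force: [1.1, 0.9, -2.8]
width: 0.0156
```

```bash
python3 st.py;python3 - <<'E'
from rig import cams,sensors
import numpy as np
a=[]
for i in range(3):
    cams.get_image("top"); s=sensors.get_state(); a.append(np.r_[s["contact_force"],s["moment"]])
print(np.round(a,3))
E
```

```text
t19.25 p [0.5647 0.1045 0.2298] yaw214.67 F [ 1.13  0.89 -2.81] M [ 0.084 -0.13  -0.074] w0.0156 q6 -2.11
[[ 1.007 -0.667 -3.599  0.051 -0.136 -0.054]
 [ 0.712  0.433 -2.649  0.029 -0.145  0.004]
 [ 1.458  0.317 -3.549  0.076 -0.174 -0.046]]
```

Add to st.py:
```python
from rig import cams
a=[]
for i in range(4):
    cams.get_image("top"); s=sensors.get_state(); a.append(np.r_[s["contact_force"],s["moment"]])
print("avg",np.round(np.mean(a,0),3))
```

```text
(no output)
```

Emit:
{"method": "drive_tool", "body": {
  "targets": [
    [0,0,0.0005,0],
    [0,0,0.0005,0],
    [0,0,0.0005,0],
    [0,0,0.0005,0],
    [0,0,0,0]
  ]
}}

```text
clock: 20.02
position: [0.5647, 0.1044, 0.2318]
ee_rot: [-0.0, -0.298, 0.955, 0.0]
contact_force: [1.9, 1.9, -6.8]
width: 0.0153
```

```bash
python3 st.py
```

```text
t20.02 p [0.5647 0.1044 0.2318] yaw214.68 F [ 1.87  1.94 -6.79] M [ 0.169 -0.353 -0.055] w0.0153 q6 -2.11
avg [ 2.505  0.715 -6.455  0.136 -0.315 -0.055]
```

Emit:
{"method": "drive_tool", "body": {
  "targets": [
    [0,0,0.0005,0],
    [0,0,0.0005,0],
    [0,0,0.0005,0],
    [0,0,0,0],
    [0,0,0,0]
  ]
}}

```text
clock: 20.85
position: [0.5647, 0.1044, 0.2335]
ee_rot: [0.0, -0.298, 0.955, 0.0]
contact_force: [0.6, 1.8, -5.5]
width: 0.0154
```

```bash
python3 st.py
```

```text
t20.85 p [0.5647 0.1044 0.2335] yaw214.69 F [ 0.59  1.77 -5.49] M [ 0.154 -0.244 -0.028] w0.0154 q6 -2.11
avg [ 1.186  0.896 -5.261  0.154 -0.255 -0.105]
```

Emit:
{"method": "drive_tool", "body": {
  "targets": [
    [0,0,0.0008,0.5],
    [0,0,0.0008,0],
    [0,0,0.0008,0],
    [0,0,0.0006,0],
    [0,0,0,0]
  ]
}}

```text
clock: 21.68
position: [0.5647, 0.1044, 0.2365]
ee_rot: [0.0, -0.302, 0.953, 0.0]
contact_force: [1.5, 0.1, -5.4]
width: 0.0156
```

```bash
sed -i 's/range(4)/range(2)/' st.py; python3 st.py
```

```text
t21.68 p [0.5647 0.1044 0.2365] yaw215.19 F [ 1.52  0.15 -5.44] M [ 0.205 -0.252  0.031] w0.0156 q6 -2.12
avg [ 1.976  1.214 -6.552  0.177 -0.252 -0.009]
```

Emit:
{"method": "drive_tool", "body": {
  "targets": [
    [0,0,0.001,0],
    [0,0,0.001,0],
    [0,0,0.001,0],
    [0,0,0.0005,0],
    [0,0,0,0]
  ]
}}

```text
clock: 22.4
position: [0.5647, 0.1044, 0.2401]
ee_rot: [0.0, -0.302, 0.953, 0.0]
contact_force: [1.7, 1.5, -6.9]
width: 0.0157
```

```bash
python3 st.py
```

```text
t22.40 p [0.5647 0.1044 0.2401] yaw215.19 F [ 1.71  1.49 -6.9 ] M [ 0.216 -0.235 -0.017] w0.0157 q6 -2.12
avg [ 1.469  0.932 -6.49   0.181 -0.183 -0.018]
```

Emit:
{"method": "drive_tool", "body": {
  "targets": [
    [0,0,0.001,0],
    [0,0,0.001,0],
    [0,0,0.001,0],
    [0,0,0.001,0],
    [0,0,0,0]
  ]
}}

```text
clock: 23.12
position: [0.5647, 0.1044, 0.2441]
ee_rot: [0.0, -0.302, 0.953, 0.0]
contact_force: [0.8, 1.4, -7.1]
width: 0.0154
```

```bash
python3 st.py
```

```text
t23.12 p [0.5647 0.1044 0.2441] yaw215.19 F [ 0.77  1.44 -7.12] M [ 0.15  -0.223 -0.056] w0.0154 q6 -2.12
avg [ 0.699  0.266 -6.334  0.147 -0.211 -0.021]
```

Emit:
{"method": "drive_tool", "body": {
  "targets": [
    [0,0,0.001,0],
    [0,0,0.001,0],
    [0,0,0.001,0],
    [0,0,0.001,0],
    [0,0,0,0]
  ]
}}

```text
clock: 23.85
position: [0.5647, 0.1044, 0.2481]
ee_rot: [0.0, -0.302, 0.953, 0.0]
contact_force: [1.4, 0.5, -7.1]
width: 0.0157
```

```bash
python3 st.py
```

```text
t23.85 p [0.5647 0.1044 0.2481] yaw215.18 F [ 1.4   0.45 -7.09] M [ 0.167 -0.134 -0.08 ] w0.0157 q6 -2.12
avg [ 0.514  1.15  -5.588  0.172 -0.191 -0.068]
```

Emit:
{"method": "drive_tool", "body": {
  "targets": [
    [0,0,0.001,0],
    [0,0,0.001,0],
    [0,0,0.001,0],
    [0,0,0.001,0],
    [0,0,0,0]
  ]
}}

```text
clock: 24.58
position: [0.5647, 0.1044, 0.2521]
ee_rot: [0.0, -0.302, 0.953, 0.0]
contact_force: [1.3, 0.9, -6.4]
width: 0.0155
```

```bash
python3 st.py
```

```text
t24.57 p [0.5647 0.1044 0.2521] yaw215.19 F [ 1.33  0.92 -6.44] M [ 0.2   -0.202 -0.078] w0.0155 q6 -2.12
avg [ 0.984  0.676 -5.891  0.168 -0.171 -0.015]
```

Emit:
{"method": "drive_tool", "body": {
  "targets": [
    [0,0,0.001,0],
    [0,0,0.001,0],
    [0,0,0.001,0],
    [0,0,0.001,0],
    [0,0,0,0]
  ]
}}

```text
clock: 25.3
position: [0.5647, 0.1044, 0.2561]
ee_rot: [0.0, -0.302, 0.953, 0.0]
contact_force: [0.7, 0.7, -6.5]
width: 0.0156
```

```bash
python3 st.py
```

```text
t25.30 p [0.5647 0.1044 0.2561] yaw215.18 F [ 0.69  0.71 -6.52] M [ 0.198 -0.206 -0.032] w0.0156 q6 -2.12
avg [ 1.044  1.169 -5.4    0.167 -0.189  0.021]
```

Emit:
{"method": "drive_tool", "body": {
  "targets": [
    [0,0,0.001,0],
    [0,0,0.001,0],
    [0,0,0.001,0],
    [0,0,0.001,0],
    [0,0,0,0]
  ]
}}

```text
clock: 26.02
position: [0.5647, 0.1044, 0.2601]
ee_rot: [0.0, -0.302, 0.953, 0.0]
contact_force: [0.8, 0.2, -5.9]
width: 0.0156
```

```bash
python3 st.py
```

```text
t26.02 p [0.5647 0.1044 0.2601] yaw215.19 F [ 0.85  0.24 -5.9 ] M [ 0.154 -0.206 -0.013] w0.0156 q6 -2.12
avg [ 0.938  0.437 -6.497  0.158 -0.152 -0.05 ]
```

Emit:
{"method": "drive_tool", "body": {
  "targets": [
    [0,0,0.002,0],
    [0,0,0.002,0],
    [0,0,0.002,0],
    [0,0,0.002,0],
    [0,0,0.002,0]
  ]
}}

```text
clock: 26.75
position: [0.5647, 0.1044, 0.2701]
ee_rot: [-0.0, -0.302, 0.953, 0.0]
contact_force: [1.4, -0.1, -8.9]
width: 0.0151
```

Emit:
{"method": "drive_tool", "body": {
  "targets": [
    [0,0,0.002,0],
    [0,0,0.002,0],
    [0,0,0.002,0],
    [0,0,0.001,0],
    [0,0,0,0]
  ]
}}

```text
clock: 27.38
position: [0.5647, 0.1044, 0.2772]
ee_rot: [0.0, -0.302, 0.953, 0.0]
contact_force: [0.6, 0.7, -5.4]
width: 0.0155
```

```bash
python3 st.py
```

```text
t27.38 p [0.5647 0.1044 0.2772] yaw215.19 F [ 0.62  0.67 -5.39] M [ 0.172 -0.138 -0.005] w0.0155 q6 -2.12
avg [ 0.531  1.085 -5.818  0.135 -0.173  0.009]
```

Emit:
{"method": "drive_tool", "body": {
  "targets": [
    [0,0,0.001,0],
    [0,0,0.001,0],
    [0,0,0.001,0],
    [0,0,0.0005,0],
    [0,0,0,0]
  ]
}}

```text
clock: 28.1
position: [0.5647, 0.1044, 0.2805]
ee_rot: [-0.0, -0.302, 0.953, 0.0]
contact_force: [0.6, 0.8, -6.5]
width: 0.0152
```

```bash
python3 st.py
```

```text
t28.10 p [0.5647 0.1044 0.2805] yaw215.19 F [ 0.59  0.77 -6.52] M [ 0.18  -0.215 -0.04 ] w0.0152 q6 -2.12
avg [ 0.743  0.536 -6.737  0.158 -0.165 -0.025]
```

Emit:
{"method": "drive_tool", "body": {
  "targets": [
    [0,0,0.001,0],
    [0,0,0.001,0],
    [0,0,0.0005,0],
    [0,0,0,0],
    [0,0,0,0]
  ]
}}

```text
clock: 28.82
position: [0.5647, 0.1044, 0.2831]
ee_rot: [0.0, -0.302, 0.953, 0.0]
contact_force: [1.1, 1.2, -6.2]
width: 0.0153
```

```bash
python3 st.py
```

```text
t28.82 p [0.5647 0.1044 0.2831] yaw215.19 F [ 1.12  1.22 -6.17] M [ 0.113 -0.187 -0.012] w0.0153 q6 -2.12
avg [ 1.171  0.945 -6.322  0.175 -0.124 -0.029]
```

Emit:
{"method": "drive_tool", "body": {
  "targets": [
    [0,0,0.001,0],
    [0,0,0.001,0],
    [0,0,0.0005,0],
    [0,0,0,0],
    [0,0,0,0]
  ]
}}

```text
clock: 29.55
position: [0.5647, 0.1044, 0.2855]
ee_rot: [0.0, -0.302, 0.953, 0.0]
contact_force: [1.1, 0.6, -6.3]
width: 0.0156
```

```bash
python3 st.py
```

```text
t29.55 p [0.5647 0.1044 0.2855] yaw215.18 F [ 1.14  0.57 -6.34] M [ 0.164 -0.155  0.004] w0.0156 q6 -2.12
avg [ 1.323  0.417 -6.374  0.161 -0.179  0.009]
```

Emit:
{"method": "drive_tool", "body": {
  "targets": [
    [0,0,0.001,0],
    [0,0,0.001,0],
    [0,0,0.001,0],
    [0,0,0,0],
    [0,0,0,0]
  ]
}}

```text
clock: 30.28
position: [0.5647, 0.1044, 0.2886]
ee_rot: [0.0, -0.302, 0.953, 0.0]
contact_force: [0.6, 1.0, -6.3]
width: 0.0155
```

```bash
python3 st.py
```

```text
t30.27 p [0.5647 0.1044 0.2886] yaw215.18 F [ 0.59  1.03 -6.27] M [ 0.177 -0.189 -0.025] w0.0155 q6 -2.12
avg [ 1.069e+00  1.166e+00 -5.527e+00  1.990e-01 -1.470e-01 -4.000e-03]
```

Emit:
{"method": "drive_tool", "body": {
  "targets": [
    [0,0,0.001,0],
    [0,0,0.001,0],
    [0,0,0.001,0],
    [0,0,0,0],
    [0,0,0,0]
  ]
}}

```text
clock: 31.0
position: [0.5647, 0.1044, 0.2915]
ee_rot: [0.0, -0.302, 0.953, 0.0]
contact_force: [1.4, 0.7, -6.1]
width: 0.0156
```

```bash
python3 st.py
```

```text
t31.00 p [0.5647 0.1044 0.2915] yaw215.18 F [ 1.36  0.74 -6.08] M [ 0.183 -0.185 -0.014] w0.0156 q6 -2.12
avg [ 1.205  1.107 -5.565  0.207 -0.155 -0.03 ]
```

Emit:
{"method": "drive_tool", "body": {
  "targets": [
    [0,0,0.001,0],
    [0,0,0.001,0],
    [0,0,0.001,0],
    [0,0,0,0],
    [0,0,0,0]
  ]
}}

```text
clock: 31.72
position: [0.5647, 0.1044, 0.2946]
ee_rot: [0.0, -0.302, 0.953, 0.0]
contact_force: [1.6, 1.4, -5.7]
width: 0.0157
```

```bash
python3 st.py
```

```text
t31.73 p [0.5647 0.1044 0.2946] yaw215.18 F [ 1.55  1.44 -5.66] M [ 0.187 -0.156 -0.018] w0.0157 q6 -2.12
avg [ 1.176  0.206 -5.534  0.178 -0.185 -0.054]
```

Emit:
{"method": "drive_tool", "body": {
  "targets": [
    [0,0,0.001,0],
    [0,0,0.001,0],
    [0,0,0.001,0],
    [0,0,0,0],
    [0,0,0,0]
  ]
}}

```text
clock: 32.45
position: [0.5647, 0.1044, 0.2975]
ee_rot: [-0.0, -0.302, 0.953, 0.0]
contact_force: [1.5, 1.0, -6.3]
width: 0.0154
```

```bash
python3 st.py
```

```text
t32.45 p [0.5647 0.1044 0.2975] yaw215.19 F [ 1.53  1.03 -6.26] M [ 0.143 -0.202 -0.023] w0.0154 q6 -2.12
avg [ 1.684e+00  5.440e-01 -7.239e+00  2.120e-01 -2.280e-01  7.000e-03]
```

Emit:
{"method": "drive_tool", "body": {
  "targets": [
    [0,0,0.001,0],
    [0,0,0.001,0],
    [0,0,0,0],
    [0,0,0,0],
    [0,0,0,0]
  ]
}}

```text
clock: 33.17
position: [0.5646, 0.1044, 0.299]
ee_rot: [-0.0, -0.302, 0.953, 0.0]
contact_force: [2.8, 0.6, -13.9]
width: 0.0154
```

```bash
python3 st.py
```

```text
t33.17 p [0.5646 0.1044 0.299 ] yaw215.18 F [  2.8    0.58 -13.86] M [ 0.152 -0.517  0.015] w0.0154 q6 -2.12
avg [ 2.9070e+00 -3.3600e-01 -1.3598e+01  1.9400e-01 -4.4000e-01 -1.3000e-02]
```

Upper stop met at z ≈ 0.297. I'll lower about 3.5 mm to the middle of the notch and start turning clockwise.

Emit:
{"method": "drive_tool", "body": {
  "targets": [
    [0,0,-0.002,0],
    [0,0,-0.0017,0],
    [0,0,0,-1.5],
    [0,0,0,-1.5],
    [0,0,0,0]
  ]
}}

```text
clock: 33.9
position: [0.5647, 0.1045, 0.2963]
ee_rot: [0.0, -0.277, 0.961, -0.0]
contact_force: [0.3, 1.5, -4.0]
width: 0.0154
```

```bash
python3 st.py
```

```text
t33.90 p [0.5647 0.1045 0.2963] yaw212.16 F [ 0.26  1.49 -4.04] M [ 0.172  0.056 -0.027] w0.0154 q6 -2.07
avg [ 0.218  1.04  -3.613  0.185  0.035 -0.061]
```

Emit:
{"method": "drive_tool", "body": {
  "targets": [
    [0,0,0,-1],
    [0,0,0,-1],
    [0,0,0,-1],
    [0,0,0,0],
    [0,0,0,0]
  ]
}}

```text
clock: 34.62
position: [0.5647, 0.1045, 0.2957]
ee_rot: [-0.0, -0.252, 0.968, 0.0]
contact_force: [0.2, 1.1, -3.9]
width: 0.0157
```

```bash
python3 st.py
```

```text
t34.62 p [0.5647 0.1045 0.2957] yaw209.18 F [ 0.22  1.12 -3.93] M [ 0.275 -0.073 -0.05 ] w0.0157 q6 -2.02
avg [ 0.276  1.255 -4.471  0.249 -0.037 -0.048]
```

Emit:
{"method": "drive_tool", "body": {
  "targets": [
    [0,0,0,-1],
    [0,0,0,-1],
    [0,0,0,-1],
    [0,0,0,-1],
    [0,0,0,0]
  ]
}}

```text
clock: 35.35
position: [0.5647, 0.1045, 0.2957]
ee_rot: [0.0, -0.218, 0.976, 0.0]
contact_force: [0.6, 0.8, -5.4]
width: 0.0155
```

```bash
python3 st.py
```

```text
t35.35 p [0.5647 0.1045 0.2957] yaw205.17 F [ 0.61  0.79 -5.41] M [ 0.236 -0.055 -0.005] w0.0155 q6 -1.95
avg [-0.012  1.863 -4.333  0.297 -0.048 -0.065]
```

It's inside the upper notch and turning freely. I'll turn on.

Emit:
{"method": "drive_tool", "body": {
  "targets": [
    [0,0,0,-3],
    [0,0,0,-3],
    [0,0,0,-3],
    [0,0,0,-3],
    [0,0,0,-3]
  ]
}}

```text
clock: 36.08
position: [0.5647, 0.1045, 0.2957]
ee_rot: [-0.0, -0.088, 0.996, 0.0]
contact_force: [-0.4, 0.6, -5.3]
width: 0.0157
```

```bash
python3 st.py
```

```text
t36.08 p [0.5647 0.1045 0.2957] yaw190.09 F [-0.41  0.65 -5.3 ] M [ 0.308 -0.027  0.014] w0.0157 q6 -1.69
avg [ 0.546  2.001 -5.086  0.334 -0.045 -0.035]
```

Emit:
{"method": "drive_tool", "body": {
  "targets": [
    [0,0,0,-3],
    [0,0,0,-3],
    [0,0,0,-3],
    [0,0,0,-3],
    [0,0,0,-3]
  ]
}}

```text
clock: 36.8
position: [0.5647, 0.1046, 0.2957]
ee_rot: [-0.0, 0.042, 0.999, 0.0]
contact_force: [0.6, 2.1, -4.3]
width: 0.0154
```

```bash
python3 st.py
```

```text
t36.80 p [0.5647 0.1046 0.2957] yaw175.15 F [ 0.56  2.06 -4.29] M [ 0.346 -0.069  0.008] w0.0154 q6 -1.42
avg [ 0.185  1.827 -4.463  0.418 -0.118 -0.035]
```

Now to yaw about 162 (the lock stop is at most about 160), then small steps.

Emit:
{"method": "drive_tool", "body": {
  "targets": [
    [0,0,0,-3],
    [0,0,0,-3],
    [0,0,0,-3],
    [0,0,0,-3],
    [0,0,0,-1]
  ]
}}

```text
clock: 37.52
position: [0.5647, 0.1046, 0.2957]
ee_rot: [-0.0, 0.154, 0.988, 0.0]
contact_force: [0.6, 2.7, -4.5]
width: 0.0155
```

```bash
python3 st.py
```

```text
t37.52 p [0.5647 0.1046 0.2957] yaw162.23 F [ 0.62  2.74 -4.53] M [ 0.493 -0.139  0.044] w0.0155 q6 -1.20
avg [ 0.19   2.744 -5.882  0.467 -0.132 -0.031]
```

Emit:
{"method": "drive_tool", "body": {
  "targets": [
    [0,0,0,-1],
    [0,0,0,-1],
    [0,0,0,-1],
    [0,0,0,0],
    [0,0,0,0]
  ]
}}

```text
clock: 38.25
position: [0.5647, 0.1045, 0.2957]
ee_rot: [-0.0, 0.181, 0.984, 0.0]
contact_force: [0.6, 2.9, -5.6]
width: 0.0153
```

```bash
python3 st.py
```

```text
t38.25 p [0.5647 0.1045 0.2957] yaw159.18 F [ 0.56  2.85 -5.61] M [ 0.644 -0.127 -0.08 ] w0.0153 q6 -1.15
avg [ 0.943  3.116 -5.814  0.63  -0.113 -0.039]
```

Emit:
{"method": "drive_tool", "body": {
  "targets": [
    [0,0.0004,0,-1],
    [0,0,0,-1],
    [0,0,0,-0.5],
    [0,0,0,0],
    [0,0,0,0]
  ]
}}

```text
clock: 38.98
position: [0.5647, 0.1047, 0.2957]
ee_rot: [0.0, 0.202, 0.979, -0.0]
contact_force: [-0.1, 1.5, -6.0]
width: 0.0158
```

```bash
python3 st.py
```

```text
t38.98 p [0.5647 0.1047 0.2957] yaw156.68 F [-0.14  1.51 -5.97] M [ 0.454 -0.067 -0.015] w0.0158 q6 -1.10
avg [ 0.3    2.441 -5.295  0.45  -0.109 -0.023]
```

Emit:
{"method": "drive_tool", "body": {
  "targets": [
    [0,0,0,-1],
    [0,0,0,-1],
    [0,0,0,-0.5],
    [0,0,0,0],
    [0,0,0,0]
  ]
}}

```text
clock: 39.7
position: [0.5647, 0.1048, 0.2957]
ee_rot: [0.0, 0.223, 0.975, -0.0]
contact_force: [0.8, 0.6, -6.4]
width: 0.0154
```

```bash
python3 st.py
```

```text
t39.70 p [0.5647 0.1048 0.2957] yaw154.18 F [ 0.76  0.62 -6.38] M [ 0.361 -0.117 -0.071] w0.0154 q6 -1.06
avg [ 0.55   2.123 -4.815  0.324 -0.105 -0.027]
```

Emit:
{"method": "drive_tool", "body": {
  "targets": [
    [0,0,0,-1],
    [0,0,0,-1],
    [0,0,0,-0.5],
    [0,0,0,0],
    [0,0,0,0]
  ]
}}

```text
clock: 40.42
position: [0.5647, 0.1048, 0.2957]
ee_rot: [0.0, 0.245, 0.97, 0.0]
contact_force: [-0.2, 2.3, -6.0]
width: 0.0153
```

```bash
python3 st.py
```

```text
t40.42 p [0.5647 0.1048 0.2957] yaw151.68 F [-0.18  2.3  -5.99] M [ 0.303 -0.117 -0.072] w0.0153 q6 -1.01
avg [ 0.98   1.534 -5.218  0.295 -0.112 -0.031]
```

Emit:
{"method": "drive_tool", "body": {
  "targets": [
    [0,0,0,-1],
    [0,0,0,-1],
    [0,0,0,-0.5],
    [0,0,0,0],
    [0,0,0,0]
  ]
}}

```text
clock: 41.15
position: [0.5647, 0.1048, 0.2958]
ee_rot: [0.0, 0.266, 0.964, 0.0]
contact_force: [0.8, 2.0, -5.1]
width: 0.0154
```

```bash
python3 st.py
```

```text
t41.15 p [0.5647 0.1048 0.2958] yaw149.18 F [ 0.78  2.04 -5.08] M [ 0.345 -0.171 -0.014] w0.0154 q6 -0.97
avg [ 0.384  0.74  -5.762  0.339 -0.106 -0.025]
```

Emit:
{"method": "drive_tool", "body": {
  "targets": [
    [0,0,0,-1],
    [0,0,0,-1],
    [0,0,0,-0.5],
    [0,0,0,0],
    [0,0,0,0]
  ]
}}

```text
clock: 41.88
position: [0.5647, 0.1048, 0.2958]
ee_rot: [0.0, 0.287, 0.958, 0.0]
contact_force: [0.7, 1.8, -5.3]
width: 0.0156
```

```bash
python3 st.py
```

```text
t41.88 p [0.5647 0.1048 0.2958] yaw146.68 F [ 0.71  1.78 -5.31] M [ 0.314 -0.154  0.025] w0.0156 q6 -0.93
avg [ 9.050e-01  2.044e+00 -5.487e+00  2.780e-01 -1.330e-01  4.000e-03]
```

Emit:
{"method": "drive_tool", "body": {
  "targets": [
    [0,0,0,-1],
    [0,0,0,-1],
    [0,0,0,-0.5],
    [0,0,0,0],
    [0,0,0,0]
  ]
}}

```text
clock: 42.6
position: [0.5647, 0.1048, 0.2957]
ee_rot: [0.0, 0.308, 0.952, 0.0]
contact_force: [0.7, 1.6, -5.1]
width: 0.0154
```

```bash
python3 st.py
```

```text
t42.60 p [0.5647 0.1048 0.2957] yaw144.18 F [ 0.69  1.64 -5.06] M [ 0.29  -0.111 -0.047] w0.0154 q6 -0.88
avg [ 0.506  1.05  -5.067  0.334 -0.187 -0.034]
```

Emit:
{"method": "drive_tool", "body": {
  "targets": [
    [0,0,0,-1],
    [0,0,0,-1],
    [0,0,0,-0.5],
    [0,0,0,0],
    [0,0,0,0]
  ]
}}

```text
clock: 43.32
position: [0.5647, 0.1048, 0.2957]
ee_rot: [0.0, 0.328, 0.945, 0.0]
contact_force: [0.5, 2.1, -5.6]
width: 0.0155
```

```bash
python3 st.py
```

```text
t43.33 p [0.5647 0.1048 0.2957] yaw141.68 F [ 0.53  2.08 -5.63] M [ 0.27  -0.182 -0.013] w0.0155 q6 -0.84
avg [ 1.243  0.858 -4.332  0.35  -0.154 -0.034]
```

Emit:
{"method": "drive_tool", "body": {
  "targets": [
    [0,0,0,-1],
    [0,0,0,-1],
    [0,0,0,-0.5],
    [0,0,0,0],
    [0,0,0,0]
  ]
}}

```text
clock: 44.05
position: [0.5648, 0.1048, 0.2958]
ee_rot: [0.0, 0.349, 0.937, 0.0]
contact_force: [1.3, 1.5, -4.8]
width: 0.0155
```

```bash
python3 st.py
```

```text
t44.05 p [0.5648 0.1048 0.2958] yaw139.18 F [ 1.27  1.5  -4.84] M [ 0.381 -0.143 -0.032] w0.0155 q6 -0.80
avg [ 1.304  1.693 -4.868  0.354 -0.203 -0.008]
```

Emit:
{"method": "drive_tool", "body": {
  "targets": [
    [0,0,0,-1],
    [0,0,0,-1],
    [0,0,0,-0.5],
    [0,0,0,0],
    [0,0,0,0]
  ]
}}

```text
clock: 44.78
position: [0.5648, 0.1049, 0.2958]
ee_rot: [0.0, 0.369, 0.929, 0.0]
contact_force: [1.4, 2.9, -4.6]
width: 0.0154
```

```bash
python3 st.py
```

```text
t44.77 p [0.5648 0.1049 0.2958] yaw136.68 F [ 1.36  2.92 -4.58] M [ 0.371 -0.212  0.021] w0.0154 q6 -0.75
avg [ 1.358  2.051 -5.197  0.365 -0.277  0.038]
```

Emit:
{"method": "drive_tool", "body": {
  "targets": [
    [0,0,0,-1],
    [0,0,0,-1],
    [0,0,0,-0.5],
    [0,0,0,0],
    [0,0,0,0]
  ]
}}

```text
clock: 45.5
position: [0.5648, 0.1049, 0.2958]
ee_rot: [0.0, 0.389, 0.921, 0.0]
contact_force: [0.9, 3.0, -4.4]
width: 0.0155
```

```bash
python3 st.py
```

```text
t45.50 p [0.5648 0.1049 0.2958] yaw134.18 F [ 0.85  3.02 -4.38] M [ 0.44  -0.342  0.091] w0.0155 q6 -0.71
avg [ 1.342  2.127 -4.878  0.464 -0.344  0.096]
```

The clockwise stop is met (Mz rose from -0.03 to +0.10). I'll ease off, lower onto the notch floor and check Fz.

Emit:
{"method": "drive_tool", "body": {
  "targets": [
    [0,0,0,1],
    [0,0,0,0.5],
    [0,0,-0.001,0],
    [0,0,-0.001,0],
    [0,0,0,0]
  ]
}}

```text
clock: 46.22
position: [0.5647, 0.1049, 0.2941]
ee_rot: [0.0, 0.377, 0.926, 0.0]
contact_force: [1.0, 1.8, -1.2]
width: 0.0156
```

```bash
python3 st.py
```

```text
t46.23 p [0.5647 0.1049 0.2941] yaw135.69 F [ 0.97  1.79 -1.16] M [ 0.486 -0.166  0.106] w0.0156 q6 -0.74
avg [ 1.441  2.028 -0.764  0.522 -0.163  0.096]
```

Emit:
{"method": "drive_tool", "body": {
  "targets": [
    [0,0,0,0],
    [0,0,0,0],
    [0,0,0,0],
    [0,0,0,0],
    [0,0,0,0]
  ],
  "jaw": 0.05
}}

```text
clock: 46.95
position: [0.5647, 0.1048, 0.2937]
ee_rot: [0.0, 0.377, 0.926, -0.0]
contact_force: [0.4, -0.4, -0.6]
width: 0.05
```

Emit:
{"method": "drive_tool", "body": {
  "targets": [
    [0,0,0.005,0],
    [0,0,0.015,0],
    [0,0,0.02,0],
    [0,0,0.02,0],
    [0,0,0.02,0]
  ]
}}

```text
clock: 47.58
position: [0.5648, 0.1049, 0.3757]
ee_rot: [0.001, 0.377, 0.926, 0.0]
contact_force: [0.4, 0.7, -0.3]
width: 0.05
```

```bash
python3 st.py;python3 - <<'E'
from rig import cams,spotter
import cv2,numpy as np
a=cams.get_image("wrist");c=cams.get_image("scene")
for cam in("wrist","scene"):
  for q in("tier_grip","tier_center","goblet_1","salt_cellar"):
    print(cam,q,[(np.round(d["point"],3).tolist(),round(d["score"],2)) for d in spotter.landmark_of(q,cam)[:2]])
cv2.imwrite("pics/f.png",np.hstack([cv2.resize(a["color"][:,:,::-1],(400,300)),cv2.resize(c["color"][120:300,200:440,::-1],(400,300))]))
E
```

```text
t47.58 p [0.5648 0.1049 0.3757] yaw135.69 F [ 0.39  0.73 -0.27] M [-0.013  0.034 -0.003] w0.0500 q6 -0.73
avg [ 0.632  0.379  0.395  0.006 -0.015  0.047]
wrist tier_grip [([0.565, 0.107, 0.235], 0.91)]
wrist tier_center [([0.566, 0.106, 0.188], 0.74)]
wrist goblet_1 [([0.54, -0.076, 0.001], 0.96), ([0.659, 0.275, -0.001], 0.86)]
wrist salt_cellar []
scene tier_grip [([0.562, 0.105, 0.234], 0.65)]
scene tier_center [([0.562, 0.102, 0.183], 0.87)]
scene goblet_1 [([0.538, -0.073, -0.001], 0.93), ([0.652, 0.273, 0.002], 0.58)]
scene salt_cellar [([0.628, 0.116, 0.016], 0.57)]
```

View pics/f.png

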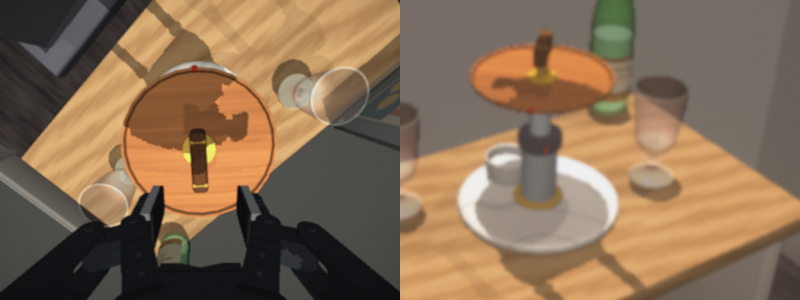

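The picture shows the tier standing up with the inner tube visible above the collar at about (540,125). The gripper is clear, and the goblets and salt cellar are in place. The handle has risen from 0.172 to 0.235 m. I'll hand in.

```bash
python3 -c "
from rig import manip;print(manip.sign_off())"
```

```text
the job is handed in; nothing more can be done
None
```

The upper tier is raised and held up by its lock alone, with the gripper clear; I handed the job in at about 48 s of the 72 s. Sign-off reports no verdict.

**What I did:**
- **Unlock:** I turned the handle anticlockwise about 57° until it met the stop, then eased back about 6° because the lug was rubbing on the slot wall.
- **Lift:** I raised the tier to its upper stop, about 68 mm up, with roughly 9 N on the lug at the stop. I then lowered it a few millimetres to the middle of the notch.
- **Lock:** I turned it clockwise about 80° until it met the lock stop, at roughly -0.45 rad. I set it on the notch floor, where the upward pull dropped to about 1 N, then let go and backed away upward.

**Last checks:**
- **Height:** After release, the cameras put the handle at 0.235 m, up from 0.172 m, so the tier stands about 62–63 mm higher.
- **Surroundings:** Both goblets and the salt cellar were within camera accuracy (about 5 mm) of where they started.
- **Lock force:** This was only estimated from the wrist readings. They put every contact on the lug below about 10 N, against the 18 N limit.
- **What disagreed:** The twisting-force readings were noisy, about ±0.05 N m. When I first eased back from the unlocking stop they stayed high for longer than expected, but they cleared before I lifted further.

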